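Press the caliper and chuck key into the foam tool tray

TASK

Put the caliper and the T-handled chuck key back into their own cutouts in the foam-lined tray, set in gently and not dropped. Press each one down past the springy foam lips until it lies level and fully home in its cutout. Leave the other things on the bench where they are.

Things in the scene. Friction and masses are not known exactly. Their poses are not given: they have to be found in the camera images.
- tray: Fixed shallow tray, 200 x 284 mm (own x by y), 25 mm high: wooden rim, charcoal foam with its top 24 mm above the bench, yellow cutout floors. Origin: centre of underside; z up. Long caliper cutout on its -x half, T-shaped chuck key cutout on its +x half. Dark sprung foam lips in each cutout hold a tool 4 to 9 mm proud, perhaps one end lower, until pressed (10 to 20 N).
- caliper_seat (a point): In the caliper cutout: where the caliper's origin lies when home, the caliper's axes then along this point's axes (parallel to the tray's). 13 mm above the bench, 11 mm below the foam top; home, the slider top stands 1 mm above the foam. Play: 2 mm either side of the slider, 3 to 5 mm round beam and jaws. Two lips press on the rear face of the slider (y = 10 mm), two on the jaw end (y = 124 mm).
- caliper_notch (a point): Centre of the caliper cutout's finger notch at the foam top, in the frame of caliper_seat x = 9, y = 27 mm (the gripping point of a seated caliper). Axes as the tray's. The notch is 90 mm along x, 30 mm along y, its floor 6 mm above the bench: fingers holding the slider across x can go in with it and open there to about 50 mm.
- caliper_press (a point): Point at the foam top over the slider of the seated caliper, in the frame of caliper_seat x = 9, y = 58 mm: the best place to push the caliper down, between the two pairs of lips.
- key_seat (a point): In the T-shaped cutout: where the chuck key's origin lies when home, the key's axes then along this point's axes (parallel to the tray's). 11 mm above the bench, 13 mm below the foam top; home, the handle top stands 2 mm above the foam. Play: 2 to 3 mm all round. Four lips pinch the handle bar, two on each side, 22 mm either side of its middle.
- key_notch (a point): Centre of the key cutout's finger notch at the foam top, in the frame of key_seat x = 0, y = 11.5 mm (where a seated key is gripped). Axes as the tray's. The notch is 66 mm along x, 29 mm along y, its floor 6 mm above the bench: fingers holding the shaft across x can go in with it and open there to about 30 mm.
- key_press (a point): Point at the foam top over the middle of the seated key's handle bar, in the frame of key_seat x = 0, y = 40 mm: the best place to push the key down.
- caliper: Loose digital caliper lying flat, 73 x 248 x 12 mm, about 0.15 kg. Origin: bottom centre; y along the beam to the jaws, z up. Display slider: block x -6 to 24, y 10 to 74, z 0 to 12 mm; grip it across x (30 mm) at x = 9, y = 27 mm, where its sides are free. Thin beam (x 2 to 17, y -91 to 124) and jaws (y 44 to 124, x -36 to 37 mm) lie at z 4 to 8 mm.
- chuck_key: Loose T-handle chuck key lying flat, 60 x 95 x 15 mm, about 0.09 kg. Origin: bottom centre; z up. Green handle bar: 15 mm thick, along x from -30 to 30 mm, at y = 40 mm. Steel shaft: 9.6 mm thick, along y from -47 to 38 mm at x = 0, its axis 7 mm above the underside; grip it across x at y = 12 mm.
- tape_measure: Yellow tape measure, 62 x 80 x 32 mm, a bystander. Origin: bottom centre.
- pen_blank: Square wooden stick, 19 x 130 x 19 mm, a bystander. Origin: bottom centre.
- burl_blank: Standing round wooden blank, 40 mm thick, 62 mm high, a bystander. Origin: bottom centre.

How it is judged:
At the end, for the whole second after the job is handed in: Caliper and chuck key both lie at rest, released and level (within 0.05 rad), each in its own cutout: origin within 7 mm sideways of its seat point and no more than 2.5 mm above it, long axis within 0.1 rad of the cutout's (horizontal distance between caliper and caliper_seat below 0.007 m and z of caliper in the frame of caliper_seat below 0.0025 m and angle between the y axis of caliper and the y axis of caliper_seat, either way round below 0.1 rad and angle between each of caliper, chuck_key's own z axis and vertical below 0.05 rad and linear speed of each of caliper, chuck_key below 0.02 m/s and horizontal distance between chuck_key and key_seat below 0.007 m and z of chuck_key in the frame of key_seat below 0.0025 m and angle between the y axis of chuck_key and the y axis of key_seat, either way round below 0.1 rad); the robot touches nothing.
It fails at once if the caliper is dropped (falls free faster than 0.6 m/s) (contact force between caliper and the fingers below 0.01 N and contact force between caliper and anything else below 0.01 N and linear speed of caliper above 0.6 m/s).
It fails at once if the chuck key is dropped (falls free faster than 0.6 m/s) (contact force between chuck_key and the fingers below 0.01 N and contact force between chuck_key and anything else below 0.01 N and linear speed of chuck_key above 0.6 m/s).
It fails at once if the tape measure, wooden stick or round blank is moved by more than 30 mm (distance of any of tape_measure, pen_blank, burl_blank from where it was at the start of the episode above 0.03 m).
It also fails if it takes over 62 s, if anything falls off the work surface, if the arm or the gripper's body presses on something with over 40 N, if the wrist force passes 120 N, or if a joint passes its speed limit or range.

ROBOT

A 6-joint arm with a two-finger parallel gripper is mounted at the origin on a cart in front of the work surface, level with it; the furniture and walls round the work are solid. World frame = base frame: x ahead of the robot, y to its left, z up, the work surface at z = 0. Lengths are in m, angles in rad, forces in N, time in s.
With the tool pointing down it reaches from about 0.35 to 0.85 m from the base axis. Payload 8.1 kg.
Tool frame: the origin (TCP) lies on the centre line of the jaws, within the pads' length; the fingertips stand 22 mm ahead of it and the grasp point (between the pads) lies 3 mm ahead of it; z points along the fingers, y is the line along which they close (so a half turn about z gives the same grasp; the last joint's range is limited). The gripper opens to 93 mm and grips with 3 to 60 N. Pads are 15 mm wide; open, the fingers measure 128 mm over their backs; the gripper's body (75 mm by 188 mm) begins 65 mm behind the grasp point.
Start: joints at [-1.26, 0.13, 1.488, -0, 1.523, -0.085], TCP at [0.231, -0.554, 0.215] pointing down, gripper open.
Joint ranges: [-2.96, 2.96], [-0.89, 2.26], [0.02, 2.5], [-1.34, 4.48], [0, 2.73], [-2.66, 2.66]. Speed limits (rad/s): [2.39, 2.39, 2.79, 3.14, 3.14, 3.14].

INTERFACE

Orientations are given as a rotation vector (axis times angle).
In Python, from plant import robot, vision, job, read_state gives the robot as it stands (robot), with the cameras (vision), the job (job) and the readings as plain functions.
- The arm moves only by the shell command python3 inch.py [FORCE], which reads ROWS from standard input. ROWS is a JSON list that holds a single list of rows (three levels of brackets), with 1 to 20 rows, each of 5 numbers: the finger opening in m, then dx, dy, dz in m, then a turn about the tool's z in rad; each row shifts and turns the commanded pose from where the row before left it, along the tool's axes as they then stand; what a row does not reach is not made up. A row lasts 1/10 s, in which the tool goes at most 0.05 m and 0.15 rad, less where a joint would pass 70% of its speed; a pose out of reach is approached as far as the arm can. The fingers move at their own pace and stop on an object; FORCE is the grip in N (left out, the last holds). Time passes only in rows, so rows that do not move let the fingers close. It prints the time, the measured TCP pose, the force, the opening and the grip force at its end. Input that does not fit is refused with a message, and nothing moves.
- read_state(): the state, without advancing time (a new reading comes with each control period).
- vision.read_camera(name): name is "side" or "top"; returns a dict with "image" (384x512x3 uint8, red, green, blue), "fx", "fy", "cx", "cy" (pixels), "R" (3x3) and "t" (3): a world point X has camera coordinates R X + t. Camera axes: x right, y down, z forward; pixel columns grow to the right and rows downward; lengths in m; the calibration is good to about 2 mm. A picture is of the moment at which its call begins. There is no depth.
- job.close_job(): hands the job in; it is judged then, once.
The state is a dict: "t": time; "q": joint angles; "dq": joint speeds; "joint_torque": joint torques, N m; "tool_pos": TCP position; "orientation": TCP orientation; "force": force on the tool from outside, world axes, zero at the start; "wrist_torque": the same for the moment, N m; "opening": finger opening in m; "gripper_force": force on a finger pad.
Only numpy, scipy, OpenCV 4.12 (cv2) and the standard library are available. Lean on these libraries where they do the work, as an engineer would, in place of code of your own. Each camera call takes 0.05 s, during which the arm holds its last target. There are 200 camera calls.

## Working session

There is one attempt and no reset: what is moved stays moved. The work goes in short steps, Python scripts to look and compute and a shell command to move; the robot and the scene stay as the last step left them, time stands still between calls to the robot, and variables do not carry over. Pictures are saved under pics/ and viewed, at most 10 in all, crops included, and the job is handed in when it is done.

```bash
mkdir -p pics; ls
python3 - <<'E'
from plant import robot, vision, job, read_state
import cv2, numpy as np
for n in("top","side"):
    c=vision.read_camera(n); cv2.imwrite(f"pics/{n}0.png",c["image"][:,:,::-1])
    np.savez(f"{n}0.npz",**c)
    R=np.array(c["R"]);t=np.array(c["t"]);print(n,c["fx"],c["cx"],c["cy"],-R.T@t,R.tolist())
s=read_state();print(s)
E
```

```text
inch.py
pics
plant.py
top 464.61557992112347 248.64863189908297 188.6953357884856 [ 0.18525562 -0.1921439   1.61217504] [[0.4182364056128424, -0.9083380991230229, 0.00045464450169906785], [-0.8753294294835942, -0.4031714540391007, -0.2669291451451543], [0.24264521198650385, 0.111241522506528, -0.963716049866585]]
side 494.228581384806 259.9445997302061 200.1148398519818 [-0.09098224 -1.28220801  1.00222774] [[0.8957454055160696, -0.4441905859187449, 0.01830005131179833], [-0.2339370266397972, -0.5059568298254785, -0.8302295790441839], [0.37803919911007006, 0.7393932713611304, -0.5571211306368689]]
{'t': 0.1, 'q': array([-1.26038077e+00,  1.31069717e-01,  1.48917459e+00, -2.88741057e-05,
        1.52300560e+00, -8.53905899e-02]), 'dq': array([-0.0008439 , -0.00185117, -0.00062902, -0.00030386, -0.00130816,
       -0.00075512]), 'joint_torque': array([ 2.27462151e-03, -5.61348367e+01, -4.93093228e+01,  7.71730207e-02,
        2.92422599e-02, -7.44130739e-05]), 'tool_pos': array([ 0.23118615, -0.55310392,  0.21369956]), 'orientation': array([-3.07866005e+00, -6.17359388e-01,  3.37114634e-04]), 'force': array([-0.23116302,  0.3185769 , -0.30648055]), 'wrist_torque': array([-0.02710257,  0.00931885, -0.00870312]), 'gripper_force': 0.0, 'opening': 0.09311160678674779}
```

View pics/top0.png

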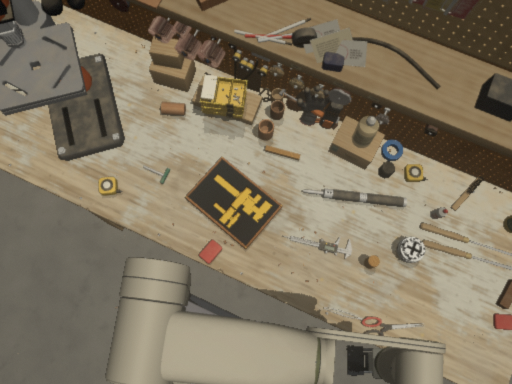

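View pics/side0.png

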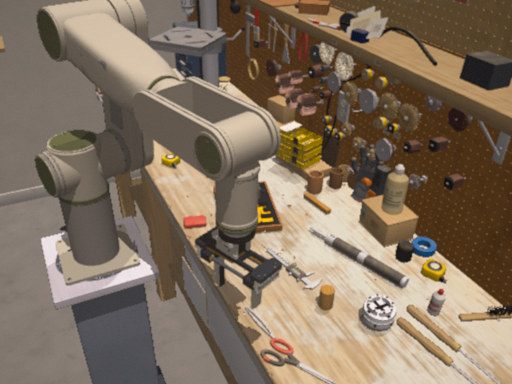

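The top view shows the chuck key near (157,173), the tray at (234,202), the caliper at (322,246), the tape at (108,186), the stick at (282,152) and the burl at (373,262). I'll enlarge the ones that matter.

```bash
cat > h.py <<'E'
import numpy as np, cv2
from plant import robot, vision, job, read_state
def cam(n):
    c=vision.read_camera(n); c["R"]=np.array(c["R"]);c["t"]=np.array(c["t"]); return c
def ray(c,uv,z):
    uv=np.atleast_2d(uv).astype(float)
    d=np.c_[(uv[:,0]-c["cx"])/c["fx"],(uv[:,1]-c["cy"])/c["fy"],np.ones(len(uv))]@c["R"]
    o=-c["R"].T@c["t"]; return o+d*((z-o[2])/d[:,2])[:,None]
def proj(c,X):
    p=np.atleast_2d(X)@c["R"].T+c["t"]; return np.c_[p[:,0]/p[:,2]*c["fx"]+c["cx"],p[:,1]/p[:,2]*c["fy"]+c["cy"]]
E
python3 - <<'E'
import cv2,numpy as np
from h import *
im=cv2.imread("pics/top0.png")
def crop(x,y,w,h,s): return cv2.resize(im[y:y+h,x:x+w],None,fx=s,fy=s,interpolation=cv2.INTER_CUBIC)
a=crop(180,152,107,100,5)
b=np.vstack([crop(284,230,75,33,3)[:99,:225],crop(135,155,45,40,5)[:200,:225]])
out=np.zeros((500,765,3),np.uint8);out[:500,:535]=a;out[:299,540:765]=b
cv2.imwrite("pics/c1.png",out)
c=dict(np.load("top0.npz"))
for uv,z in(((157,173),.01),((234,202),.02),((322,246),.01),((108,186),.02),((282,152),.02),((373,262),.06)): print(uv,ray(c,uv,z))
E
```

```text
(157, 173) [[0.50360531 0.31804316 0.01      ]]
(234, 202) [[0.52027535 0.01820926 0.02      ]]
(322, 246) [[ 0.50794123 -0.32379641  0.01      ]]
(108, 186) [[0.3856447  0.45073351 0.02      ]]
(282, 152) [[ 0.76260129 -0.06059282  0.02      ]]
(373, 262) [[ 0.51936072 -0.49384012  0.06      ]]
```

View pics/c1.png

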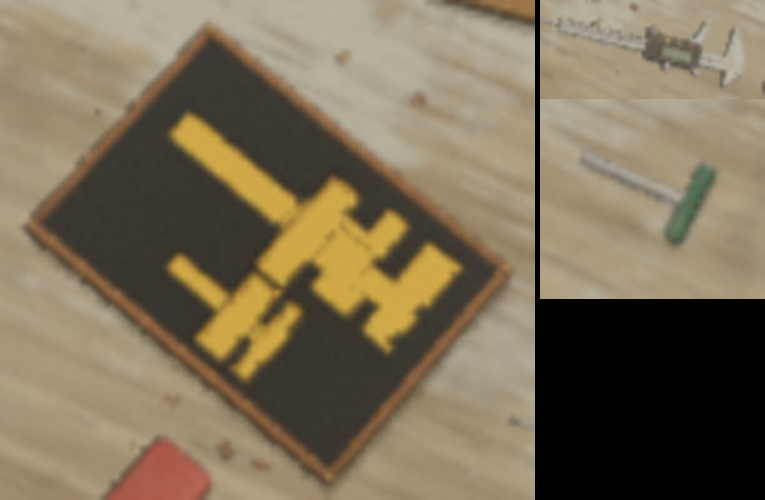

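The tray's long axis runs to the lower right, with the caliper cutout on the upper-right side (jaw end at the lower right) and the key cutout at the lower left. The caliper's jaws point right, and so does the key's green handle. Next I'll measure them.

```bash
cat > meas.py <<'E'
from h import *
S=8
def up(c,box):
    x,y,w,h=box; im=c["image"][y:y+h,x:x+w]
    return cv2.resize(im,None,fx=S,fy=S,interpolation=cv2.INTER_CUBIC)
def big(m):
    cs,_=cv2.findContours(m.astype(np.uint8),cv2.RETR_EXTERNAL,cv2.CHAIN_APPROX_NONE)
    return max(cs,key=cv2.contourArea)[:,0,:]
def px(k,box): return (k+.5)/S-.5+np.array(box[:2])
def rect(P): # minAreaRect in mm on plane -> centre(m), long dir, sizes
    (cx,cy),(w,h),a=cv2.minAreaRect((P[:,:2]*1000).astype(np.float32)); a=np.deg2rad(a)
    if h>w: w,h,a=h,w,a+np.pi/2
    return np.array([cx,cy])/1000,np.array([np.cos(a),np.sin(a)]),(w,h)
def masks(c,box,kind):
    u=up(c,box); hsv=cv2.cvtColor(u,cv2.COLOR_RGB2HSV); H,Sa,V=[hsv[...,i].astype(int) for i in range(3)]
    if kind=="yellow": return ((H>18)&(H<30)&(Sa>130)&(V>115))
    if kind=="tray": return (V<85)|((H>18)&(H<30)&(Sa>130)&(V>115))
    if kind=="green": return (H>50)&(H<95)&(Sa>80)
    if kind=="dark": return V<115
E
python3 - <<'E'
from meas import *
c=dict(np.load("top0.npz"))
b=(180,152,107,100)
m=masks(c,b,"tray").astype(np.uint8); m=cv2.morphologyEx(m,cv2.MORPH_CLOSE,np.ones((15,15)));m=cv2.morphologyEx(m,cv2.MORPH_OPEN,np.ones((25,25)))
P=ray(c,px(big(m),b),.024); ct,d,sz=rect(P); print("tray",ct,np.arctan2(*d[::-1]),sz)
b=(135,155,45,40); P=ray(c,px(big(masks(c,b,"green")),b),.0075); print("green",*rect(P))
b=(284,225,75,40); m=masks(c,b,"dark").astype(np.uint8); m=cv2.morphologyEx(m,cv2.MORPH_CLOSE,np.ones((20,20)));m=cv2.morphologyEx(m,cv2.MORPH_OPEN,np.ones((31,31)))
P=ray(c,px(big(m),b),.011); print("slider",*rect(P))
# rectified view, 2px/mm on z=.024 tray; z=.01 others
def ortho(ct,yd,z,W,H,s):
    xd=np.array([yd[1],-yd[0]]); g=np.mgrid[0:H*s,0:W*s]; Y=(H/2-g[0]/s)/1000;X=(g[1]/s-W/2)/1000
    w=ct+X[...,None]*xd+Y[...,None]*yd; uv=proj(c,np.c_[w.reshape(-1,2),np.full(w[...,0].size,z)]).astype(np.float32).reshape(H*s,W*s,2)
    return cv2.remap(c["image"],uv[...,0],uv[...,1],cv2.INTER_CUBIC)
o=c["R"].T@-c["t"]
yd=d if (ray(c,(270,235),.02)[0,:2]-ct)@d>0 else -d; xd=np.array([yd[1],-yd[0]])
v=np.r_[ct,.024]-o; print("yd",yd,"view dir per mm depth x,y",xd@v[:2]/-v[2],yd@v[:2]/-v[2])
A=ortho(ct,yd,.024,200,290,2)
for k in range(0,290,20): A[k*2]=A[k*2]//2
for k in range(0,200,20): A[:,k*2]=A[:,k*2]//2
cal=ray(c,(322,246),.01)[0,:2]; yc=ray(c,(345,252),.01)[0,:2]-cal;yc/=np.linalg.norm(yc)
B=ortho(cal,yc,.01,160,290,2)
cv2.imwrite("pics/r1.png",np.hstack([A,B])[:,:,::-1])
E
```

```text
tray [0.52209888 0.02167873] 1.2976165858675661 (267.720458984375, 183.10635375976562)Traceback (most recent call last):
  File "<stdin>", line 6, in <module>
  File "meas.py", line 8, in big
    return max(cs,key=cv2.contourArea)[:,0,:]
           ~~~^^^^^^^^^^^^^^^^^^^^^^^^
ValueError: max() iterable argument is empty
```

```bash
cat > m1.py <<'E'
from meas import *
c=dict(np.load("top0.npz"))
im=c["image"]; sub=im[155:195,135:180]; hsv=cv2.cvtColor(sub,cv2.COLOR_RGB2HSV); i=np.argsort(sub[...,0].ravel())[:4]; print(sub.reshape(-1,3)[i],hsv.reshape(-1,3)[i])
b=(180,152,107,100)
m=masks(c,b,"tray").astype(np.uint8); m=cv2.morphologyEx(m,cv2.MORPH_CLOSE,np.ones((15,15)));m=cv2.morphologyEx(m,cv2.MORPH_OPEN,np.ones((25,25)))
P=ray(c,px(big(m),b),.024); ct,d,sz=rect(P)
b=(135,155,45,40); u=up(c,b).astype(int); P=ray(c,px(big(u[...,0]<u[...,1]-8),b),.0075); print("green",*rect(P))
b=(284,225,75,40); m=masks(c,b,"dark").astype(np.uint8); m=cv2.morphologyEx(m,cv2.MORPH_CLOSE,np.ones((20,20)));m=cv2.morphologyEx(m,cv2.MORPH_OPEN,np.ones((31,31)))
P=ray(c,px(big(m),b),.011); print("slider",*rect(P))
def ortho(ct,yd,z,W,H,s):
    xd=np.array([yd[1],-yd[0]]); g=np.mgrid[0:H*s,0:W*s]; Y=(H/2-g[0]/s)/1000;X=(g[1]/s-W/2)/1000
    w=ct+X[...,None]*xd+Y[...,None]*yd; uv=proj(c,np.c_[w.reshape(-1,2),np.full(w[...,0].size,z)]).astype(np.float32).reshape(H*s,W*s,2)
    return cv2.remap(c["image"],uv[...,0],uv[...,1],cv2.INTER_CUBIC)
o=c["R"].T@-c["t"]
yd=d if (ray(c,(270,235),.02)[0,:2]-ct)@d>0 else -d; xd=np.array([yd[1],-yd[0]])
v=np.r_[ct,.024]-o; print("yd",yd,"view dir per mm depth x,y",xd@v[:2]/-v[2],yd@v[:2]/-v[2])
A=ortho(ct,yd,.024,200,290,2)
for k in range(5,290,20): A[k*2]=A[k*2]//2
for k in range(0,200,20): A[:,k*2]=A[:,k*2]//2
cal=ray(c,(322,246),.01)[0,:2]; yc=ray(c,(345,252),.01)[0,:2]-cal;yc/=np.linalg.norm(yc)
B=ortho(cal,yc,.01,120,290,2)
k0=ray(c,(157,173),.01)[0,:2]; yk=ray(c,(165,177),.01)[0,:2]-k0;yk/=np.linalg.norm(yk);print("calview",cal,yc,"keyview",k0,yk)
C=np.zeros((580,120,3),np.uint8); C[:240]=ortho(k0,yk,.01,60,120,2)
cv2.imwrite("pics/r1.png",np.hstack([A,B,C])[:,:,::-1])
E
python3 m1.py
```

```text
[[ 76 102  79]
 [ 76  98  76]
 [ 78  99  78]
 [ 79 101  80]] [[ 63  65 102]
 [ 60  57  98]
 [ 60  54  99]
 [ 61  56 101]]
green [0.50815201 0.28954932] [0.9998003 0.019984 ] (58.79323196411133, 12.675493240356445)
slider [ 0.50880521 -0.32280832] [0.92572695 0.37819257] (29.551523208618164, 19.44239616394043)
yd [-0.26979462 -0.96291789] view dir per mm depth x,y -0.16790605321862742 -0.18686361929500753
calview [ 0.50794123 -0.32379641] [ 0.17198823 -0.985099  ] keyview [0.50360531 0.31804316] [-0.03976547 -0.99920904]
```

View pics/r1.png

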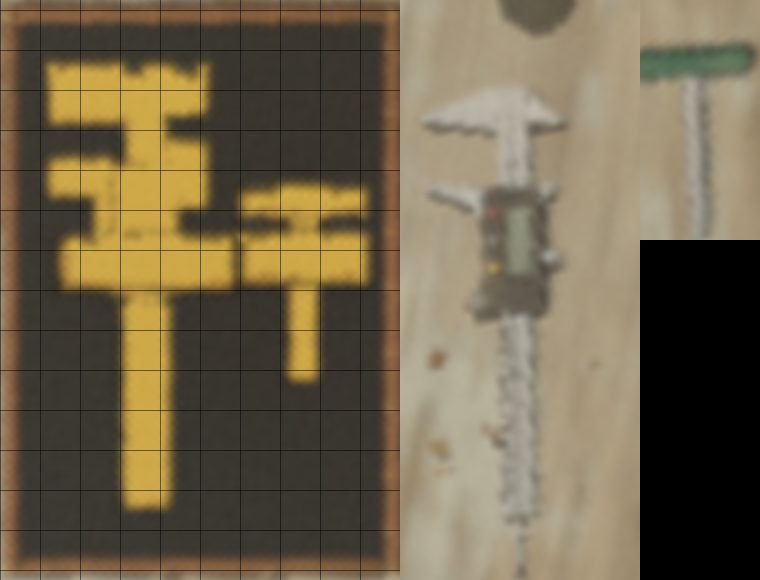

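```bash
cat > go.py <<'E'
# distance to a target in tool axes: go.py x y z theta(world angle of tool x)
import sys; from h import *
from scipy.spatial.transform import Rotation as Ro
s=read_state(); R=Ro.from_rotvec(s["orientation"]).as_matrix(); a=list(map(float,sys.argv[1:]))
th=np.arctan2(R[1,0],R[0,0]); d=R.T@(np.array(a[:3])-s["tool_pos"])
print("t",round(s["t"],2),"pos",s["tool_pos"].round(4),"theta",round(th,4),"tilt",R[:,2].round(4),"d_tool",d.round(4),"turn",round((th-a[3]+np.pi)%(2*np.pi)-np.pi,4),"op",round(s["opening"],4))
E
echo '[[[0.065, 0, 0, 0, -0.137], [0.065, 0, 0, 0, -0.137], [0.065, 0, 0, 0, -0.137], [0.065, 0, 0, 0, -0.137], [0.065, 0, 0, 0, -0.137], [0.065, 0, 0, 0, -0.137], [0.065, 0, 0, 0, -0.137], [0.065, 0, 0, 0, -0.137], [0.065, 0, 0, 0, -0.137], [0.065, 0, 0, 0, -0.137], [0.065, 0, 0, 0, 0]]]' | python3 inch.py 20
python3 go.py .5109 -.3268 .1 1.766
python3 - <<'E'
from h import *
cv2.imwrite("pics/side1.png",cam("side")["image"][:,:,::-1])
# refined beam / slider edges from saved top picture
c=dict(np.load("top0.npz")); cal=np.array([.50794,-.3238]); y=np.array([.1932,-.981]);x=np.array([y[1],-y[0]])
def prof(Y,z=.01,r=range(-40,41)):
    P=np.array([np.r_[cal+(i*x+Y*y)/1000,z] for i in r]); uv=proj(c,P).astype(np.float32)[None]
    return cv2.remap(c["image"],uv[...,0],uv[...,1],cv2.INTER_CUBIC)[0].astype(int)
for Y in(-6,-2,2,6,10,14,18): # slider: dark
    p=prof(Y).sum(1)/3; print(Y,"dark",[i-40 for i in np.where(p[10:70]<118)[0][[0,-1]]+10])
for Y in(-90,-70,-50,-30): # beam: grey (low R-B)
    p=prof(Y); s=p[:,0]-p[:,2]; print(Y,s[20:60].tolist())
E
```

```text
t: 1.2
tool_pos: [0.2312, -0.5533, 0.2141]
orientation: [-1.991, -2.429, -0.001]
force: [-0.4, -0.1, -0.3]
opening: 0.0651
gripper_force: 0.0
t 1.2 pos [ 0.2312 -0.5533  0.2141] theta 1.768 tilt [-4.e-04  1.e-03 -1.e+00] d_tool [0.1672 0.3187 0.1142] turn 0.002 op 0.0651
-6 dark [np.int64(-17), np.int64(14)]
-2 dark [np.int64(-18), np.int64(15)]
2 dark [np.int64(-19), np.int64(14)]
6 dark [np.int64(-17), np.int64(15)]
10 dark [np.int64(-12), np.int64(19)]
14 dark [np.int64(-13), np.int64(13)]
18 dark [np.int64(-18), np.int64(11)]
-90 [28, 28, 29, 29, 29, 29, 28, 26, 24, 22, 19, 17, 17, 16, 15, 16, 16, 17, 17, 17, 17, 17, 16, 16, 18, 21, 26, 31, 35, 37, 38, 40, 41, 42, 43, 43, 43, 43, 41, 41]
-70 [36, 39, 41, 41, 41, 39, 37, 34, 29, 24, 22, 20, 18, 18, 19, 20, 20, 19, 18, 18, 19, 18, 20, 20, 21, 21, 23, 27, 31, 34, 38, 39, 41, 41, 43, 44, 44, 45, 45, 45]
-50 [29, 29, 27, 27, 27, 28, 29, 28, 26, 23, 20, 18, 17, 17, 17, 17, 18, 18, 18, 18, 17, 17, 18, 17, 19, 21, 24, 26, 29, 32, 34, 36, 38, 41, 41, 42, 43, 43, 43, 43]
-30 [37, 37, 36, 35, 34, 34, 32, 30, 28, 25, 22, 20, 19, 17, 16, 16, 17, 16, 17, 15, 15, 15, 15, 16, 18, 21, 25, 29, 33, 36, 38, 41, 42, 42, 42, 43, 43, 42, 42, 43]
```

```bash
echo '[[[0.065, 0.0168, 0.0319, 0.011, 0], [0.065, 0.0168, 0.0319, 0.011, 0], [0.065, 0.0168, 0.0319, 0.011, 0], [0.065, 0.0168, 0.0319, 0.011, 0], [0.065, 0.0168, 0.0319, 0.011, 0], [0.065, 0.0168, 0.0319, 0.011, 0], [0.065, 0.0168, 0.0319, 0.011, 0], [0.065, 0.0168, 0.0319, 0.011, 0], [0.065, 0.0168, 0.0319, 0.011, 0], [0.065, 0.0168, 0.0319, 0.011, 0], [0.065, 0, 0, 0, 0], [0.065, 0, 0, 0, 0]]]' | python3 inch.py
python3 go.py .5114 -.3266 .024 1.766
```

```text
t: 2.45
tool_pos: [0.5117, -0.3262, 0.104]
orientation: [-1.995, -2.425, 0.001]
force: [0.1, -0.0, -0.8]
opening: 0.0653
gripper_force: 0.0
t 2.45 pos [ 0.5117 -0.3262  0.104 ] theta 1.7647 tilt [-1.3e-03  6.0e-04 -1.0e+00] d_tool [-0.0004 -0.0003  0.08  ] turn -0.0013 op 0.0653
```

View pics/side1.png

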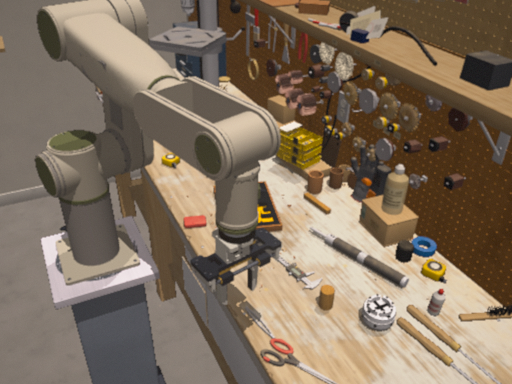

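The side view shows the gripper turned and clear, the caliper at (293,268), and the burl standing at (327,296). I'll go down and grip.

```bash
echo '[[[0.065, 0, 0, 0.02, 0], [0.065, 0, 0, 0.02, 0], [0.065, 0, 0, 0.02, 0], [0.065, 0, 0, 0.013, 0], [0.065, 0, 0, 0.007, 0], [0.065, 0, 0, 0, 0], [0.028, 0, 0, 0, 0], [0.025, 0, 0, 0, 0], [0.025, 0, 0, 0, 0], [0.025, 0, 0, 0, 0], [0.025, 0, 0, 0, 0]]]' | python3 inch.py 25
echo '[[[0.025, 0, 0, -0.01, 0], [0.025, 0, 0, -0.02, 0], [0.025, 0, 0, -0.03, 0], [0.025, 0, 0, -0.04, 0], [0.025, 0, 0, 0, 0], [0.025, 0, 0, 0, 0]]]' | python3 inch.py
python3 go.py .5114 -.3266 .024 1.766
```

```text
t: 3.55
tool_pos: [0.512, -0.3271, 0.025]
orientation: [1.994, 2.427, -0.0]
force: [0.2, 0.7, -0.1]
opening: 0.0297
gripper_force: 0.0
t: 4.15
tool_pos: [0.5128, -0.3278, 0.127]
orientation: [1.992, 2.424, 0.0]
force: [0.3, 0.3, -0.5]
opening: 0.0249
gripper_force: 0.0
t 4.15 pos [ 0.5128 -0.3278  0.127 ] theta 1.7659 tilt [ 0.0031 -0.0023 -1.    ] d_tool [ 0.0017 -0.0014  0.103 ] turn -0.0001 op 0.0249
```

Run:
```python
from h import *
a=cam("top")["image"][205:285,275:385]; b=cam("side")["image"][200:340,200:380]
o=np.vstack([cv2.resize(a,(550,400)),np.zeros((1,550,3),np.uint8)]);b=cv2.resize(b,(250,195)); p=np.zeros((401,250,3),np.uint8);p[:195]=b
cv2.imwrite("pics/c2.png",np.hstack([o,p])[:,:,::-1])
```

```text
(no output)
```

View pics/c2.png

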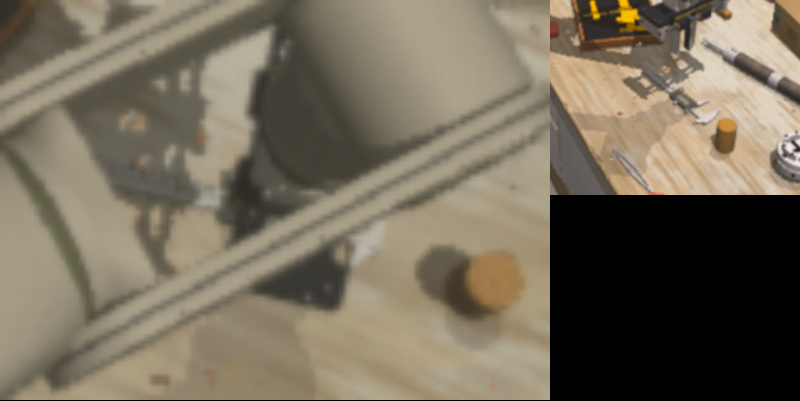

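The caliper is still on the bench, at about (95,95) in the side crop. I lifted before the fingers had closed. I'll go back down and wait for grip force this time.

```bash
echo '[[[0.065, 0.0017, -0.0014, 0, 0], [0.065, 0, 0, 0.02, 0], [0.065, 0, 0, 0.03, 0], [0.065, 0, 0, 0.03, 0], [0.065, 0, 0, 0.013, 0], [0.065, 0, 0, 0.0095, 0], [0.065, 0, 0, 0, 0], [0.06, 0, 0, 0, 0], [0.045, 0, 0, 0, 0], [0.025, 0, 0, 0, 0], [0.02, 0, 0, 0, 0], [0.02, 0, 0, 0, 0], [0.02, 0, 0, 0, 0], [0.02, 0, 0, 0, 0], [0.02, 0, 0, 0, 0], [0.02, 0, 0, 0, 0]]]' | python3 inch.py 25
python3 go.py .5114 -.3266 .024 1.766
```

```text
t: 5.85
tool_pos: [0.51, -0.3256, 0.0221]
orientation: [-1.995, -2.427, -0.0]
force: [0.1, 0.1, 0.3]
opening: 0.02
gripper_force: 0.0
t 5.85 pos [ 0.51   -0.3256  0.0221] theta 1.7658 tilt [-1.e-04  1.e-04 -1.e+00] d_tool [-0.0013  0.0011 -0.0019] turn -0.0002 op 0.02
```

Run:
```python
from h import *
s=read_state(); out=[]
g=np.array([.5114,-.3266,.006]);
for n,b in(("top",(275,205,110,80)),("side",(230,200,110,80))):
    c=cam(n); im=cv2.resize(c["image"][b[1]:b[1]+b[3],b[0]:b[0]+b[2]],None,fx=5,fy=5)
    if n=="side":
        for X,col in((s["tool_pos"]-[0,0,.022],(255,0,0)),(g,(0,0,255))):
            u=(proj(c,X)[0]-b[:2])*5; cv2.circle(im,tuple(int(i) for i in u),4,col,1)
        print(proj(c,g)); cv2.imwrite("pics/c3.png",im[:,:,::-1])
```

```text
[[292.09355847 267.3747781 ]]
```

View pics/c3.png

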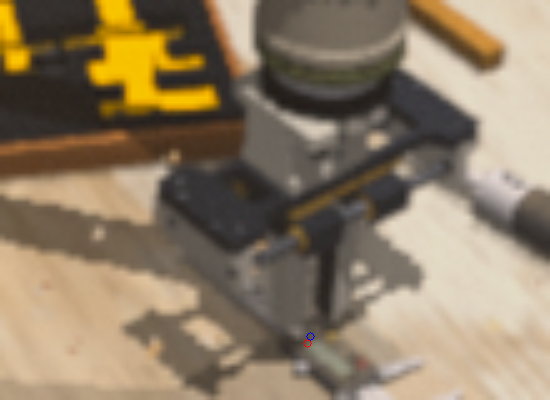

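The fingers closed behind the slider, which now sits ahead of them at about (335,355) in the crop. I'll back off and measure the caliper again.

```bash
echo '[[[0.065, 0, 0, 0, 0], [0.065, 0, 0, 0, 0], [0.065, 0, 0, 0, 0], [0.065, 0, 0, 0, 0], [0.065, 0, 0, 0, 0], [0.065, 0, 0, -0.04, 0], [0.065, 0, 0, -0.04, 0], [0.065, 0, 0, -0.04, 0], [0.065, 0.045, 0, 0, 0], [0.065, 0.045, 0, 0, 0], [0.065, 0.045, 0, 0, 0], [0.065, 0.045, 0, 0, 0], [0.065, 0.045, 0, 0, 0], [0.065, 0.045, 0, 0, 0], [0.065, 0, 0, 0, 0]]]' | python3 inch.py
python3 - <<'E'
from h import *
out=[]
cal=np.array([.50794,-.3238]); y=np.array([.1932,-.981])
for n in("top","side"):
    c=cam(n); np.savez(n+"1.npz",**c); x=np.array([y[1],-y[0]]); W,H,s=110,290,2
    g=np.mgrid[0:H*s,0:W*s]; Y=(H/2-g[0]/s)/1000;X=(g[1]/s-W/2)/1000
    w=cal+X[...,None]*x+Y[...,None]*y; uv=proj(c,np.c_[w.reshape(-1,2),np.full(w[...,0].size,.010)]).astype(np.float32).reshape(H*s,W*s,2)
    A=cv2.remap(c["image"],uv[...,0],uv[...,1],cv2.INTER_CUBIC)
    for k in range(5,H,20): A[k*s,::4]=0
    for k in range(5,W,10): A[::8,k*s]=0
    out.append(A)
cv2.imwrite("pics/r2.png",np.hstack(out)[:,:,::-1])
E
```

```text
t: 7.45
tool_pos: [0.4567, -0.0563, 0.1421]
orientation: [-1.989, -2.431, -0.002]
force: [-0.0, -0.6, -0.5]
opening: 0.0649
gripper_force: 0.0
```

View pics/r2.png

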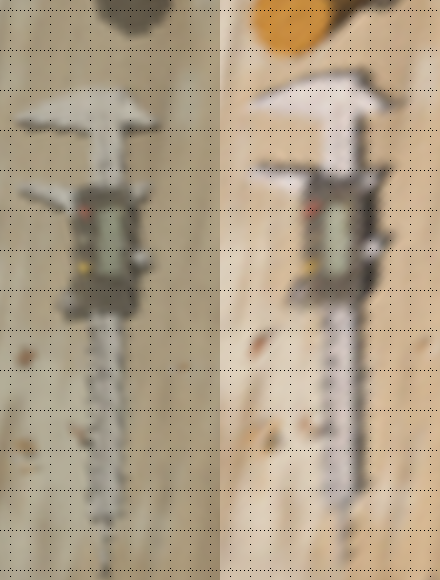

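Both views still show the caliper undisturbed, with the slider at rows 187–318 (top) and 170–303 (side). The two views disagree by about 8 mm, though, so I'll triangulate shared features and the fingertips as a check on calibration.

Run:
```python
from h import *
T=dict(np.load("top1.npz"));S=dict(np.load("side1.npz"))
cal=np.array([.50794,-.3238]); y=np.array([.1932,-.981]);x=np.array([y[1],-y[0]])
def w(px,py): return np.r_[cal+((px/2-55)*x+(145-py/2)*y)/1000,.010]
def tri(a,b):
    P=[]
    for c,uv in((T,a),(S,b)):
        P.append(c["K"]@np.c_[c["R"],c["t"]])
    X=cv2.triangulatePoints(P[0],P[1],a.reshape(2,1),b.reshape(2,1))[:,0];return X[:3]/X[3]
for c in(T,S): c["K"]=np.array([[c["fx"],0,c["cx"]],[0,c["fy"],c["cy"]],[0,0,1]])
for n,a,b in(("red",(85,211),(312-220,208)),("yel",(84,268),(310-220,267)),("disp",(112,235),(338-220,236)),("jawtip",(18,122),(252-220,103)),("jawtipR",(157,127),(403-220,103)),("jaw2",(22,188),(252-220,170)),("wheel",(143,260),(377-220,247)),("rearL",(65,313),(290-220,300)),("beam end",(106,520),(344-220,503)),("mark",(25,357),(258-220,345)),("mark2",(25,448),(272-220,437))):
    a,b=proj(T,w(*a))[0],proj(S,w(*b))[0]; X=tri(a,b); print(n,X.round(4),"cal y,x mm",((X[:2]-cal)@y*1e3).round(1),((X[:2]-cal)@x*1e3).round(1),"res px",np.linalg.norm(proj(T,X)[0]-a).round(2),np.linalg.norm(proj(S,X)[0]-b).round(2))
a=T["image"];cv2.imwrite("pics/c4.png",np.hstack([cv2.resize(a[150:250,180:290],(440,400)),cv2.resize(S["image"][150:260,220:320],(350,400))])[:,:,::-1])
print(read_state()["tool_pos"],proj(T,read_state()["tool_pos"]),proj(S,read_state()["tool_pos"]))
```

```text
red [ 0.5273 -0.36    0.0074] cal y,x mm 39.3 -12.0 res px 0.32 0.33
yel [ 0.522  -0.3318  0.0084] cal y,x mm 10.6 -12.3 res px 0.34 0.34
disp [ 0.511  -0.3505  0.0092] cal y,x mm 26.8 2.1 res px 0.42 0.43
jawtip [ 0.5716 -0.3986 -0.0007] cal y,x mm 85.7 -48.0 res px 0.08 0.08
jawtipR [ 0.5014 -0.4095 -0.0055] cal y,x mm 82.8 22.9 res px 0.68 0.72
jaw2 [ 0.5635 -0.3665  0.0006] cal y,x mm 52.6 -46.3 res px 0.12 0.12
wheel [ 0.495  -0.342   0.0019] cal y,x mm 15.3 16.2 res px 0.38 0.39
rearL [ 0.5298 -0.3089  0.0038] cal y,x mm -10.4 -24.3 res px 0.2 0.21
beam end [ 4.879e-01 -2.101e-01 -1.000e-04] cal y,x mm -115.4 -2.3 res px 0.5 0.49
mark [ 0.5437 -0.2827  0.0027] cal y,x mm -33.4 -43.0 res px 0.34 0.34
mark2 [ 0.5321 -0.2368  0.0007] cal y,x mm -80.7 -40.5 res px 1.27 1.25
[ 0.45783244 -0.05992702  0.14243357] [[246.54960091 219.85553799]] [[239.1024232  189.86404678]]
```

View pics/c4.png

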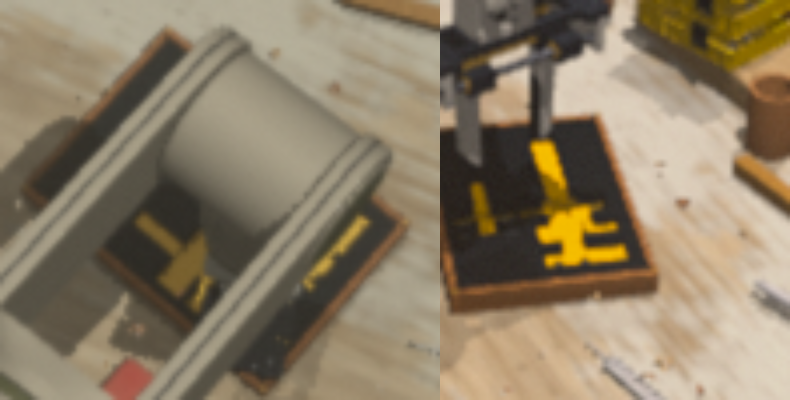

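In the side crop the fingertips are at (472,165) and (541,138), about 4 px (roughly 14 mm) higher than the stated TCP and 22 mm predict. The caliper itself triangulates where I had it. A gentle touch-down straddling the slider will show whether the tips really are higher.

```bash
echo '[[[0.065, -0.045, 0, 0, 0], [0.065, -0.045, 0, 0, 0], [0.065, -0.045, 0, 0, 0], [0.065, -0.045, 0, 0, 0], [0.065, -0.045, 0, 0, 0], [0.065, -0.045, 0, 0.02, 0], [0.065, 0, 0, 0.03, 0], [0.065, 0, 0, 0.03, 0], [0.065, 0, 0, 0.02, 0], [0.065, 0, 0, 0.01, 0], [0.065, 0, 0, 0, 0], [0.065, 0, 0, 0, 0]]]' | python3 inch.py
python3 go.py .5114 -.3266 .022 1.766
```

```text
t: 8.75
tool_pos: [0.5104, -0.3266, 0.0331]
orientation: [1.995, 2.426, -0.0]
force: [-0.2, -0.1, 0.4]
opening: 0.0652
gripper_force: 0.0
t 8.75 pos [ 0.5104 -0.3266  0.0331] theta 1.7652 tilt [ 9.e-04 -8.e-04 -1.e+00] d_tool [-0.0002  0.001   0.0111] turn -0.0008 op 0.0652
```

```bash
echo '[[[0.065, 0, 0.001, 0.006, 0], [0.065, 0, 0, 0.005, 0], [0.065, 0, 0, 0, 0], [0.065, 0, 0, 0, 0]]]' | python3 inch.py; for i in 1 2; do python3 go.py .5114 -.3266 .022 1.766; echo '[[[0.065, 0, 0, 0.003, 0], [0.065, 0, 0, 0, 0], [0.065, 0, 0, 0, 0]]]' | python3 inch.py; done;  python3 go.py .5114 -.3266 .022 1.766
```

```text
t: 9.15
tool_pos: [0.511, -0.3253, 0.0212]
orientation: [-1.994, -2.427, 0.0]
force: [-0.7, -0.2, -0.3]
opening: 0.0652
gripper_force: 0.0
t 9.15 pos [ 0.511  -0.3253  0.0212] theta 1.766 tilt [-1.e-04  0.e+00 -1.e+00] d_tool [-0.0014  0.0001 -0.0008] turn 0.0 op 0.0652
t: 9.45
tool_pos: [0.511, -0.3253, 0.018]
orientation: [-1.994, -2.427, 0.0]
force: [-0.5, -0.6, -0.6]
opening: 0.0649
gripper_force: 0.0
t 9.45 pos [ 0.511  -0.3253  0.018 ] theta 1.7659 tilt [-2.e-04  1.e-04 -1.e+00] d_tool [-0.0014  0.0002 -0.004 ] turn -0.0001 op 0.0649
t: 9.75
tool_pos: [0.5109, -0.3253, 0.0149]
orientation: [-1.994, -2.427, -0.0]
force: [0.2, 0.9, 0.2]
opening: 0.065
gripper_force: 0.0
t 9.75 pos [ 0.5109 -0.3253  0.0149] theta 1.7658 tilt [-3.e-04  2.e-04 -1.e+00] d_tool [-0.0014  0.0002 -0.0071] turn -0.0002 op 0.065
```

At a nominal tip height of −7 mm there is still no contact, so the tips are indeed higher than stated. I'll keep going in 2 mm steps until they touch.

```bash
for i in 1 2 3 4 ; do echo '[[[0.065, 0, 0, 0.002, 0], [0.065, 0, 0, 0, 0], [0.065, 0, 0, 0, 0]]]' | python3 inch.py | egrep 'tool_pos|force: \['; done
```

```text
tool_pos: [0.511, -0.3254, 0.0131]
force: [0.5, 0.4, 0.1]
tool_pos: [0.511, -0.3253, 0.011]
force: [0.1, -0.6, 0.6]
tool_pos: [0.511, -0.3253, 0.009]
force: [-0.6, 0.1, 0.0]
tool_pos: [0.5109, -0.3253, 0.007]
force: [-0.1, 0.0, -0.0]
```

```bash
for i in 1 2 3  ; do echo '[[[0.065, 0, 0, 0.0015, 0], [0.065, 0, 0, 0, 0], [0.065, 0, 0, 0, 0]]]' | python3 inch.py | egrep 'tool_pos|force: \['; done
```

```text
tool_pos: [0.511, -0.3254, 0.0056]
force: [0.7, -1.1, -0.3]
tool_pos: [0.511, -0.3254, 0.0041]
force: [0.1, -0.5, -1.2]
tool_pos: [0.511, -0.3253, 0.0025]
force: [0.2, 0.1, -0.1]
```

```bash
echo '[[[0.045, 0, 0, 0, 0], [0.04, 0, 0, 0, 0], [0.03, 0, 0, 0, 0], [0.022, 0, 0, 0, 0], [0.022, 0, 0, 0, 0], [0.022, 0, 0, 0, 0], [0.022, 0, 0, 0, 0]]]' | python3 inch.py 8
python3 - <<'E'
from h import *
o=[]
s=read_state()
for n,b in(("side",(240,210,100,80)),("top",(280,205,100,80))):
    c=cam(n);im=cv2.resize(c["image"][b[1]:b[1]+b[3],b[0]:b[0]+b[2]],None,fx=4,fy=4,interpolation=cv2.INTER_CUBIC)
    u=(proj(c,s["tool_pos"])[0]-b[:2])*4; cv2.circle(im,tuple(int(i) for i in u),3,(255,0,0),1); o.append(im)
cv2.imwrite("pics/c5.png",np.hstack(o)[:,:,::-1])
E
```

```text
t: 12.55
tool_pos: [0.5111, -0.3254, 0.0027]
orientation: [1.995, 2.427, 0.0]
force: [-0.4, -0.2, -0.1]
opening: 0.0309
gripper_force: 8.0
```

View pics/c5.png

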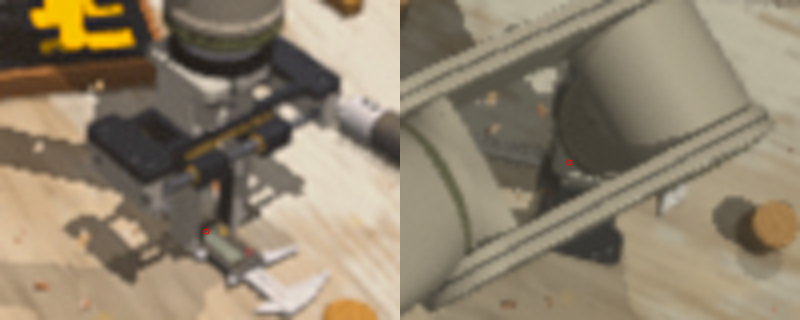

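The grip holds: opening 30.9 mm at 8 N. The crop shows the fingers around the slider. The true tips are therefore about 15–20 mm higher than stated, so from here I'll use relative heights. I'll firm up, lift and check how far the caliper shifted.

```bash
cat > redc.py <<'E'
from h import *
def red(c,uv0,r=14): # red button centroid near uv0
    x,y=int(uv0[0])-r,int(uv0[1])-r; im=c["image"][y:y+2*r,x:x+2*r].astype(float); m=np.clip(im[...,0]-1.0*im[...,1]-.0*im[...,2]-45,0,None)
    g=np.mgrid[0:2*r,0:2*r]; return np.array([(m*g[1]).sum(),(m*g[0]).sum()])/max(m.sum(),1e-9)+[x,y],m.max(),m.sum()
E
python3 - <<'E'
from redc import *
S=dict(np.load("side1.npz")); u=proj(S,[.5273,-.36,.0074])[0]; print(u,red(S,u,8)); c=cam("side"); print(red(c,u,8)); a=c["image"].astype(int)[int(u[1])-4:int(u[1])+5,int(u[0])-4:int(u[0])+5]; print(a[...,0]-a[...,1])
E
echo '[[[0.022, 0, 0, 0, 0], [0.022, 0, 0, 0, 0], [0.022, 0, 0, -0.005, 0], [0.022, 0, 0, -0.005, 0], [0.022, 0, 0, -0.01, 0], [0.022, 0, 0, -0.02, 0], [0.022, 0, 0, -0.02, 0], [0.022, 0, 0, 0, 0]]]' | python3 inch.py 35; python3 go.py .5114 -.3266 .022 1.766
```

```text
[302.30533853 272.30614926] (array([302., 272.]), np.float64(10.0), np.float64(10.0))
(array([302.  , 272.25]), np.float64(3.0), np.float64(4.0))
[[15 20 22 23 21 18 18 18 17]
 [10 18 19 21 21 18 17 17 17]
 [11 13 15 19 20 18 16 19 18]
 [ 6 11 10 20 24 19 18 19 19]
 [ 4  5 11 39 48 27 15 17 17]
 [ 2  3  8 38 46 23 11 11 14]
 [ 4  3  6 12 13 11 10  9 10]
 [ 8 10 11  8  9  8  8  7 10]
 [13 11 11 11  9  7  7  6 14]]
t: 13.5
tool_pos: [0.5133, -0.3271, 0.067]
orientation: [1.99, 2.422, 0.0]
force: [1.2, -2.0, -1.8]
opening: 0.0304
gripper_force: 35.0
t 13.5 pos [ 0.5133 -0.3271  0.067 ] theta 1.7658 tilt [ 0.0053 -0.004  -1.    ] d_tool [ 0.0011 -0.002   0.045 ] turn -0.0002 op 0.0304
```

The caliper is held and did not shift when gripped: the red button stayed at (302,272) in the side view. I'll carry it over the tray.

```bash
echo '[[[0.022, 0, 0, -0.015, 0.117], [0.022, 0, 0, -0.015, 0.117], [0.022, 0, 0, -0.01, 0.117], [0.022, 0, 0, 0, 0.117], [0.022, 0.0165, -0.003, 0, 0], [0.022, 0.033, -0.0058, 0, 0], [0.022, 0.033, -0.0058, 0, 0], [0.022, 0.033, -0.0058, 0, 0], [0.022, 0.033, -0.0058, 0, 0], [0.022, 0.033, -0.0058, 0, 0], [0.022, 0.033, -0.0058, 0, 0], [0.022, 0.033, -0.0058, 0, 0], [0.022, 0.033, -0.0058, 0, 0], [0.022, 0.03, -0.0058, 0, 0], [0.022, 0.0165, -0.003, 0, 0], [0.022, 0, 0, 0, 0], [0.022, 0, 0, 0, 0], [0.022, 0, 0, 0, 0]]]' | python3 inch.py
python3 go.py .5460 .0037 .05 1.2976
```

```text
t: 15.3
tool_pos: [0.5427, 0.0047, 0.1022]
orientation: [-2.502, -1.899, 0.001]
force: [0.5, 0.0, -0.7]
opening: 0.0304
gripper_force: 35.0
t 15.3 pos [0.5427 0.0047 0.1022] theta 1.2984 tilt [-6.e-04 -2.e-04 -1.e+00] d_tool [-0.0001  0.0035  0.0522] turn 0.0008 op 0.0304
```

```bash
echo '[[[0.022, 0, 0.0035, 0.02, 0], [0.022, 0, 0, 0.02, 0], [0.022, 0, 0, 0.016, 0], [0.022, 0, 0, 0.007, 0], [0.022, 0, 0, 0, 0], [0.022, 0, 0, 0, 0]]]' | python3 inch.py; python3 go.py .5460 .0037 .038 1.2976
python3 - <<'E'
from meas import *
ct=np.array([.5221,.02168]);yd=np.array([-.26979,-.96292]);xd=np.array([yd[1],-yd[0]])*1; xd=np.array([-.96292,.26979])
def edges(c,lab,z=.024):
    # yellow extents across x at given tray y, and along y at given x, on plane z
    def line(P):
        uv=proj(c,P).astype(np.float32)[None]; p=cv2.remap(c["image"],uv[...,0],uv[...,1],cv2.INTER_CUBIC)[0].astype(int); s=p[:,0]-p[:,2]; return s
    for Y in(-95,-80,-60,-40,-30,-20): 
        r=np.arange(-60,80,.5); s=line(np.array([np.r_[ct+(i*xd+Y*yd)/1000,z] for i in r])); on=s>55; e=np.flatnonzero(np.diff(on.astype(int))); print(lab,"y",Y,"x edges",r[e].tolist())
    for X in(-60,-28,-35,30,50,55,75):
        r=np.arange(-130,130,.5); s=line(np.array([np.r_[ct+(X*xd+i*yd)/1000,z] for i in r])); on=s>55; e=np.flatnonzero(np.diff(on.astype(int))); print(lab,"x",X,"y edges",r[e].tolist())
edges(dict(np.load("top0.npz")),"top"); edges(dict(np.load("side1.npz")),"side")
from redc import *
c=cam("side"); np.savez("side2.npz",**c); s=read_state(); g=s["tool_pos"][:2]
th=1.2976; y=-np.array([np.cos(th),np.sin(th)]); x=np.array([y[1],-y[0]])
P=np.r_[g+.0371*y-.0092*x,s["tool_pos"][2]-.0026+.010]; u=proj(c,P)[0]; print("red pred",u)
a=c["image"].astype(int)[int(u[1])-9:int(u[1])+10,int(u[0])-9:int(u[0])+10]; print(a[...,0]-a[...,1])
E
```

```text
t: 15.9
tool_pos: [0.5469, 0.0038, 0.0403]
orientation: [2.503, 1.898, 0.001]
force: [-0.2, -0.4, -0.9]
opening: 0.03
gripper_force: 35.0
t 15.9 pos [0.5469 0.0038 0.0403] theta 1.2973 tilt [ 7.e-04 -1.e-04 -1.e+00] d_tool [-0.0003 -0.0009  0.0023] turn -0.0003 op 0.03
top y -95 x edges [-40.5, -14.5]
top y -80 x edges [-40.5, -14.5]
top y -60 x edges [-40.5, -14.5]
top y -40 x edges [-40.0, -14.0, 42.5, 59.0]
top y -30 x edges [-40.0, -14.5, 43.0, 59.0]
top y -20 x edges [-40.0, -15.0, 43.0, 59.0]
top x -60 y edges [-0.5, 27.5, 45.5, 67.0, 82.0, 114.0]
top x -28 y edges [-109.5, 113.0]
top x -35 y edges [-110.0, 109.5]
top x 30 y edges [2.5, 29.0, 37.0, 50.5]
top x 50 y edges [-46.5, 53.5]
top x 55 y edges [-46.5, 53.5]
top x 75 y edges [2.5, 30.0, 37.0, 51.5]
side y -95 x edges [-31.0, -27.0, -20.5, -15.0]
side y -80 x edges [-37.0, -8.5]
side y -60 x edges [-37.5, -9.0]
side y -40 x edges [-37.5, -10.0]
side y -30 x edges [-36.5, -11.0]
side y -20 x edges [-37.5, -11.0, 48.0, 61.5]
side x -60 y edges [-126.0, 26.0, 37.0, 59.0, 77.5, 96.0, 124.0]
side x -28 y edges [-95.5, 118.5]
s
[... 628 characters left out ...]
 9 12 13  8  8  8  5  2  4  3  6  2  5]
 [10  9  8  4  1  2  5  9  9  8  9  4  5  3  4  5  4  6  5]
 [ 8  9  8  6  1  1  2  8 11 13 12  7  4  7  2  6  2  3  4]
 [ 7  7  7  9  3 -1  3  6 18 30 23  6  5  3  5  8  6  4  3]
 [21 13  9  9  6  3  1  4 20 33 23  7  4  5  8 14 13  3  2]
 [30 20 11 10 10 10  8  7  8  9 10  8  8  8  8 13 12  6  6]
 [24 19 11  7  7  8  8  7  6  5  3  7  8  8  7 11  8  7  8]
 [17 14 11  5  5  6  8  8  7  5  9 20 17  8  6  7  5  4  3]
 [ 8 12 11  7  7  8  9 12 12 15 28 49 41 16  2  4  3  3  4]
 [ 5 17 19 20 16 12 13 12 12 17 42 64 59 32  9  4  4  8  9]
 [17 22 26 27 26 18 13 12 12 13 25 53 58 40 15  9 11 26 37]
 [45 35 26 26 26 20 12 13 14 14 14 22 26 18 14 13 17 27 41]]
```

The red button is at about (259,204.5) in the side view, predicted at (259.7,203.5), so the caliper sits in the grip as expected. Next I'll lower in small steps while watching the force.

```bash
echo '[[[0.022, 0, -0.0005, 0.005, 0], [0.022, 0, 0, 0.004, 0], [0.022, 0, 0, 0, 0], [0.022, 0, 0, 0, 0]]]' | python3 inch.py | egrep 'tool_pos|force: \[';  for i in 1 2 3 4; do echo '[[[0.022, 0, 0, 0.002, 0], [0.022, 0, 0, 0, 0], [0.022, 0, 0, 0, 0]]]' | python3 inch.py| egrep 'tool_pos|force: \['; done
```

```text
tool_pos: [0.5459, 0.0045, 0.0305]
force: [-0.7, 0.0, -1.0]
tool_pos: [0.546, 0.0044, 0.0286]
force: [0.5, 0.2, -1.8]
tool_pos: [0.546, 0.0044, 0.0265]
force: [0.4, -0.2, -0.9]
tool_pos: [0.546, 0.0044, 0.0246]
force: [-0.8, -0.3, -1.8]
tool_pos: [0.5461, 0.0044, 0.0227]
force: [-0.9, -0.6, -0.3]
```

```bash
for i in 1 2 3 4; do echo '[[[0.022, 0, 0, 0.0015, 0], [0.022, 0, 0, 0, 0], [0.022, 0, 0, 0, 0]]]' | python3 inch.py| egrep 'tool_pos|force: \[|opening'; done
```

```text
tool_pos: [0.5461, 0.0044, 0.0212]
force: [0.7, 0.6, -0.5]
opening: 0.0301
tool_pos: [0.5461, 0.0044, 0.0197]
force: [-0.6, 0.7, 1.0]
opening: 0.0299
tool_pos: [0.5467, 0.0045, 0.0187]
force: [0.3, 1.8, 4.2]
opening: 0.0302
tool_pos: [0.547, 0.0049, 0.0171]
force: [3.4, 2.6, 2.2]
opening: 0.0297
```

```bash
for i in 1 2 3; do echo '[[[0.022, 0, 0, 0.0015, 0], [0.022, 0, 0, 0, 0], [0.022, 0, 0, 0, 0]]]' | python3 inch.py| egrep 'tool_pos|force: \[|opening'; done
```

```text
tool_pos: [0.5468, 0.0046, 0.0156]
force: [2.0, 3.5, 4.5]
opening: 0.0303
tool_pos: [0.5469, 0.0047, 0.0155]
force: [-4.7, 4.2, 18.0]
opening: 0.0302
tool_pos: [0.5469, 0.0047, 0.0153]
force: [-11.9, 5.3, 31.1]
opening: 0.0301
```

It stops hard at z = 0.0155, and home was predicted at 0.0156. I'll release, rise, then press at y = 58 with closed fingers.

```bash
echo '[[[0.022, 0, 0, -0.002, 0], [0.03, 0, 0, 0, 0], [0.036, 0, 0, 0, 0], [0.046, 0, 0, 0, 0], [0.046, 0, 0, 0, 0], [0.046, 0, 0, 0, 0], [0.046, 0, 0, 0, 0], [0.046, 0, 0, -0.01, 0], [0.046, 0, 0, -0.03, 0], [0.046, 0, 0, -0.02, 0], [0, -0.032, 0, 0, 0], [0, 0, 0, 0, 0], [0, 0, 0, 0, 0], [0, 0, 0, 0, 0], [0, 0, 0, 0, 0], [0, 0, 0, 0, 0], [0, 0, 0, 0, 0], [0, 0, 0, 0, 0]]]' | python3 inch.py; python3 go.py .5464 .0039 .03 1.2976
```

```text
t: 21.45
tool_pos: [0.5374, -0.0262, 0.074]
orientation: [-2.503, -1.899, 0.0]
force: [0.1, 0.1, -0.2]
opening: 0.0006
gripper_force: 0.0
t 21.45 pos [ 0.5374 -0.0262  0.074 ] theta 1.2982 tilt [-3.e-04  0.e+00 -1.e+00] d_tool [0.0314 0.0006 0.044 ] turn 0.0006 op 0.0006
```

```bash
echo '[[[0, 0, 0, 0.02, 0], [0, 0, 0, 0.014, 0], [0, 0, 0, 0, 0], [0, 0, 0, 0, 0]]]' | python3 inch.py | egrep 'tool_pos|force: \[';  for i in 1 2 3 4 5 6; do echo '[[[0, 0, 0, 0.002, 0], [0, 0, 0, 0, 0]]]' | python3 inch.py| egrep 'tool_pos|force: \['; done
```

```text
tool_pos: [0.5368, -0.0263, 0.0397]
force: [0.7, 0.3, -0.1]
tool_pos: [0.5379, -0.0265, 0.0387]
force: [-0.3, 0.2, -0.1]
tool_pos: [0.5375, -0.0265, 0.0362]
force: [1.1, 0.1, -0.6]
tool_pos: [0.5373, -0.0264, 0.0339]
force: [0.8, -0.1, 0.1]
tool_pos: [0.5372, -0.0264, 0.0318]
force: [-0.3, 0.5, -0.1]
tool_pos: [0.5372, -0.0264, 0.0298]
force: [-0.1, 0.3, 0.1]
tool_pos: [0.5372, -0.0264, 0.0278]
force: [0.8, 0.0, -1.1]
```

```bash
for i in 1 2 3 4 5 6; do echo '[[[0, 0, 0, 0.0015, 0], [0, 0, 0, 0, 0]]]' | python3 inch.py| egrep 'tool_pos|force: \['; done
```

```text
tool_pos: [0.5373, -0.0264, 0.0264]
force: [-1.2, 1.2, 0.1]
tool_pos: [0.5373, -0.0264, 0.0249]
force: [-0.1, 0.1, -0.1]
tool_pos: [0.5373, -0.0264, 0.0234]
force: [-0.8, -0.2, 0.1]
tool_pos: [0.5372, -0.0264, 0.0219]
force: [-0.2, -0.4, 0.2]
tool_pos: [0.5376, -0.0264, 0.0208]
force: [-0.7, 0.8, 2.4]
tool_pos: [0.5376, -0.0265, 0.0207]
force: [-8.3, 0.2, 17.3]
```

```bash
for i in 1 2; do echo '[[[0, 0, 0, 0.0015, 0], [0, 0, 0, 0, 0], [0, 0, 0, 0, 0]]]' | python3 inch.py| egrep 'tool_pos|force: \['; done; echo '[[[0, 0, 0, -0.01, 0], [0, 0, 0, -0.03, 0], [0, 0, 0, -0.04, 0], [0, 0, 0, 0, 0]]]' | python3 inch.py;python3 go.py .5464 .0039 .03 1.2976
```

```text
tool_pos: [0.5377, -0.0264, 0.0206]
force: [-15.7, 1.3, 30.8]
tool_pos: [0.5377, -0.0265, 0.0206]
force: [-23.1, 1.5, 45.1]
t: 25.25
tool_pos: [0.5415, -0.027, 0.1023]
orientation: [2.498, 1.894, 0.011]
force: [1.3, -0.6, 0.3]
opening: 0.0005
gripper_force: 0.0
t 25.25 pos [ 0.5415 -0.027   0.1023] theta 1.2978 tilt [ 0.0097 -0.0013 -1.    ] d_tool [ 0.031  -0.0043  0.0723] turn 0.0002 op 0.0005
```

The caliper stops hard at a steady height under 45 N, so it is home. On to the chuck key.

```bash
echo '[[[0.04, 0, 0, 0, -0.1475], [0.04, 0, 0, 0, -0.1475], [0.04, 0.0172, -0.0013, 0, 0], [0.04, 0.0345, -0.0026, 0, 0], [0.04, 0.0345, -0.0026, 0, 0], [0.04, 0.0345, -0.0026, 0, 0], [0.04, 0.0345, -0.0026, 0, 0], [0.04, 0.0345, -0.0026, 0, 0], [0.04, 0.0345, -0.0026, 0, 0], [0.04, 0.0345, -0.0026, 0, 0], [0.04, 0.0345, -0.0026, 0, 0], [0.04, 0.0345, -0.0026, 0, 0], [0.04, 0.0172, -0.0013, 0, 0], [0.04, 0, 0, 0, 0], [0.04, 0, 0, 0, 0], [0.04, 0, 0, 0, 0]]]' | python3 inch.py; python3 go.py .5075 .3175 -.002 1.593
python3 - <<'E'
# sharper key shaft check from the saved first top picture
from h import *
c=dict(np.load("top0.npz")); h=np.array([.50815,.28955]); y=np.array([.02,-.9998]);x=np.array([y[1],-y[0]])
for Y in(-80,-70,-60,-50,-40,-30,-20):
    r=np.arange(-15,15.5,1); uv=proj(c,np.array([np.r_[h+(i*x+Y*y)/1000,.008] for i in r])).astype(np.float32)[None]
    p=cv2.remap(c["image"],uv[...,0],uv[...,1],cv2.INTER_CUBIC)[0].astype(float); s=p[:,0]-p[:,2]; w=np.clip(np.median(s)-6-s,0,None); print(Y,((w*r).sum()/max(w.sum(),1e-6)).round(1), s.astype(int).tolist()[5:27:2])
E
```

```text
t: 26.85
tool_pos: [0.504, 0.3165, 0.0958]
orientation: [2.198, 2.244, -0.001]
force: [0.0, 0.0, -0.1]
opening: 0.04
gripper_force: 0.0
t 26.85 pos [0.504  0.3165 0.0958] theta 1.5918 tilt [-3.e-04 -7.e-04 -1.e+00] d_tool [0.001  0.0035 0.0978] turn -0.0012 op 0.04
-80 0.8 [43, 41, 33, 23, 18, 16, 15, 18, 26, 31, 33]
-70 1.0 [45, 43, 34, 24, 18, 17, 17, 17, 24, 32, 36]
-60 0.8 [45, 43, 36, 26, 19, 16, 16, 19, 29, 38, 41]
-50 1.5 [46, 42, 35, 25, 18, 16, 15, 16, 22, 29, 34]
-40 1.9 [45, 42, 37, 29, 22, 20, 17, 16, 23, 32, 39]
-30 1.3 [47, 44, 38, 27, 22, 20, 19, 20, 26, 33, 38]
-20 1.8 [46, 42, 36, 27, 21, 18, 16, 17, 22, 30, 33]
```

```bash
echo '[[[0.04, 0.001, 0.0025, 0.03, 0.007], [0.04, 0, 0, 0.03, 0], [0.04, 0, 0, 0.02, 0], [0.04, 0, 0, 0.01, 0], [0.04, 0, 0, 0.005, 0], [0.04, 0, 0, 0, 0], [0.04, 0, 0, 0, 0]]]' | python3 inch.py | egrep 'tool_pos|force: \['
echo '[[[0.025, 0, 0, 0.002, 0], [0.015, 0, 0, 0, 0], [0.003, 0, 0, 0, 0], [0.003, 0, 0, 0, 0], [0.003, 0, 0, 0, 0], [0.003, 0, 0, 0, 0], [0.003, 0, 0, 0, 0], [0.003, 0, 0, 0, 0]]]' | python3 inch.py 8;python3 go.py .5065 .3175 -.002 1.585
```

```text
tool_pos: [0.5073, 0.3191, 0.0025]
force: [-0.2, 0.4, 0.1]
t: 28.35
tool_pos: [0.5064, 0.319, -0.0007]
orientation: [2.205, 2.238, 0.0]
force: [-0.1, -0.1, 1.7]
opening: 0.009
gripper_force: 8.0
t 28.35 pos [ 0.5064  0.319  -0.0007] theta 1.5859 tilt [ 2.e-04  2.e-04 -1.e+00] d_tool [-0.0015  0.      0.0013] turn 0.0009 op 0.009
```

```bash
echo '[[[0.002, 0, 0, 0, 0], [0.002, 0, 0, 0, 0], [0.002, 0, 0, -0.003, 0], [0.002, 0, 0, -0.005, 0], [0.002, 0, 0, -0.01, 0], [0.002, 0, 0, -0.03, 0], [0.002, 0, 0, -0.04, 0], [0.002, 0, 0, 0, 0], [0.002, 0, 0, 0, 0]]]' | python3 inch.py 35;python3 go.py .5065 .3175 -.002 1.585
python3 - <<'E'
from h import *
c=cam("side"); np.savez("side3.npz",**c); im=c["image"].astype(int)
m=((im[...,1]-im[...,0])>8).astype(np.uint8); n,l,st,ce=cv2.connectedComponentsWithStats(m); print([(st[i].tolist(),ce[i].round(1).tolist()) for i in range(1,n) if st[i][4]>8])
s=read_state()["tool_pos"]; print("bench handle",proj(c,[.5082,.2896,.0075]),"held",proj(c,[s[0]+.0018-.0005,s[1]-.0294,s[2]+.0007+.0075]))
E
```

```text
t: 29.25
tool_pos: [0.5076, 0.3195, 0.0895]
orientation: [2.204, 2.237, 0.006]
force: [-0.3, -0.3, -1.1]
opening: 0.0088
gripper_force: 35.0
t 29.25 pos [0.5076 0.3195 0.0895] theta 1.5858 tilt [ 0.0035  0.0018 -1.    ] d_tool [-0.0022 -0.0015  0.0915] turn 0.0008 op 0.0088
[([206, 151, 14, 5, 45], [212.5, 153.0]), ([412, 236, 25, 21, 366], [423.7, 246.1])]
bench handle [[214.24002413 172.23858098]] held [[213.36730776 152.4177115 ]]
```

The key is held: its green handle is at (212.5,153) in the side view, predicted at (213.4,152.4). I'll carry it over the tray.

```bash
echo '[[[0.002, 0, 0, 0, 0.144], [0.002, 0, 0, 0, 0.144], [0.002, -0.0165, 0.0025, 0, 0], [0.002, -0.033, 0.0049, 0, 0], [0.002, -0.033, 0.0049, 0, 0], [0.002, -0.033, 0.0049, 0, 0], [0.002, -0.033, 0.0049, 0, 0], [0.002, -0.033, 0.0049, 0, 0], [0.002, -0.033, 0.0049, 0, 0], [0.002, -0.033, 0.0049, 0, 0], [0.002, -0.033, 0.0049, 0, 0], [0.002, -0.0165, 0.0025, 0, 0], [0.002, 0, 0, 0, 0], [0.002, 0, 0, 0, 0], [0.002, 0, 0, 0, 0]]]' | python3 inch.py | egrep 'opening|t:'; python3 go.py .4703 .0228 .035 1.2976
```

```text
t: 30.8
opening: 0.0087
t 30.8 pos [0.4683 0.0218 0.0865] theta 1.2984 tilt [-1.3e-03  4.0e-04 -1.0e+00] d_tool [0.0015 0.0017 0.0515] turn 0.0008 op 0.0087
```

```bash
echo '[[[0.002, 0.0015, 0.0017, 0.02, 0], [0.002, 0, 0, 0.02, 0], [0.002, 0, 0, 0.0115, 0], [0.002, 0, 0, 0, 0], [0.002, 0, 0, 0, 0], [0.002, 0, 0, 0, 0]]]' | python3 inch.py | egrep 'opening|t:|force: \['; python3 go.py .4703 .0228 .035 1.2976
python3 - <<'E'
from h import *
c=cam("side"); im=c["image"].astype(int)
m=((im[...,1]-im[...,0])>8).astype(np.uint8); n,l,st,ce=cv2.connectedComponentsWithStats(m); print([(st[i].tolist(),ce[i].round(1).tolist()) for i in range(1,n) if st[i][4]>4])
s=read_state()["tool_pos"]; y=np.array([-.26979,-.96292]);x=np.array([-.96292,.26979]); print("held",[proj(c,np.r_[s[:2]+.0294*y+k*x,s[2]+.0007+.0075]).round(1).tolist() for k in(-.03,0,.03)])
E
```

```text
t: 31.4
force: [-0.3, 0.3, -1.2]
opening: 0.0085
t 31.4 pos [0.4717 0.0221 0.0367] theta 1.2982 tilt [ 1.6e-03 -1.0e-04 -1.0e+00] d_tool [ 0.0003 -0.0016  0.0017] turn 0.0006 op 0.0085
[([355, 35, 3, 4, 5], [356.2, 36.8]), ([359, 35, 3, 3, 5], [359.8, 36.0]), ([362, 35, 3, 6, 8], [363.1, 37.8]), ([219, 44, 7, 31, 93], [222.0, 61.3]), ([188, 56, 3, 4, 6], [188.8, 57.7]), ([191, 57, 8, 12, 41], [195.0, 62.1]), ([225, 204, 19, 6, 75], [234.0, 206.6]), ([412, 236, 25, 21, 365], [423.7, 246.1])]
held [[[243.0, 205.0]], [[234.4, 205.8]], [[225.6, 206.6]]]
```

```bash
echo '[[[0.002, 0, -0.0005, 0.006, 0], [0.002, 0, 0, 0.005, 0], [0.002, 0, 0, 0, 0], [0.002, 0, 0, 0, 0]]]' | python3 inch.py | egrep 'tool_pos|force: \[';  for i in 1 2 3 4; do echo '[[[0.002, 0, 0, 0.002, 0], [0.002, 0, 0, 0, 0], [0.002, 0, 0, 0, 0]]]' | python3 inch.py| egrep 'tool_pos|force: \[|opening'; done
```

```text
tool_pos: [0.47, 0.0221, 0.0243]
force: [0.4, -0.2, -0.2]
tool_pos: [0.4703, 0.0221, 0.0226]
force: [0.3, -0.2, -0.5]
opening: 0.0083
tool_pos: [0.4703, 0.0221, 0.0206]
force: [-1.0, -0.5, -0.7]
opening: 0.0083
tool_pos: [0.4705, 0.0218, 0.0187]
force: [-0.4, -2.5, 0.8]
opening: 0.0083
tool_pos: [0.4706, 0.0217, 0.0167]
force: [1.1, -4.3, 2.2]
opening: 0.0084
```

```bash
for i in 1; do echo '[[[0.002, -0.001, 0, 0, 0], [0.002, 0, 0, 0, 0], [0.002, 0, 0, 0, 0]]]' | python3 inch.py| egrep 'tool_pos|force: \[|opening'; done;  for i in 1 2 3; do echo '[[[0.002, 0, 0, 0.0015, 0], [0.002, 0, 0, 0, 0], [0.002, 0, 0, 0, 0]]]' | python3 inch.py| egrep 'tool_pos|force: \[|opening'; done
```

```text
tool_pos: [0.4704, 0.0213, 0.0168]
force: [0.6, -0.8, 1.1]
opening: 0.0087
tool_pos: [0.4703, 0.0212, 0.0153]
force: [2.3, -0.6, 2.6]
opening: 0.0081
tool_pos: [0.4702, 0.0212, 0.0136]
force: [2.6, -0.5, 1.2]
opening: 0.0085
tool_pos: [0.47, 0.0212, 0.0119]
force: [3.2, -0.2, 0.2]
opening: 0.0083
```

```bash
for i in 1 2 3; do echo '[[[0.002, 0, 0, 0.0012, 0], [0.002, 0, 0, 0, 0], [0.002, 0, 0, 0, 0]]]' | python3 inch.py| egrep 'tool_pos|force: \[|opening'; done
```

```text
tool_pos: [0.47, 0.0211, 0.0111]
force: [0.2, -0.3, 6.2]
opening: 0.0083
tool_pos: [0.4701, 0.0212, 0.011]
force: [-6.6, -0.4, 17.8]
opening: 0.0083
tool_pos: [0.4701, 0.0212, 0.0109]
force: [-13.1, 0.3, 32.8]
opening: 0.0086
```

It stops hard at z = 0.0109, with home predicted at 0.0103. I'll release and press on the handle bar; home there should read about z = 0.0216.

```bash
echo '[[[0.002, 0, 0, -0.0025, 0], [0.01, 0, 0, 0, 0], [0.015, 0, 0, 0, 0], [0.026, 0, 0, 0, 0], [0.026, 0, 0, 0, 0], [0.026, 0, 0, 0, 0], [0.026, 0, 0, -0.01, 0], [0.026, 0, 0, -0.02, 0], [0.026, 0, 0, -0.02, 0], [0, -0.0294, 0, 0, 0], [0, 0, 0, 0, 0], [0, 0, 0, 0, 0], [0, 0, 0, 0, 0], [0, 0, 0, 0, 0], [0, 0, 0, 0, 0]]]' | python3 inch.py | egrep 'tool_pos|t:|opening'; echo '[[[0, 0, 0, 0.02, 0], [0, 0, 0, 0.005, 0], [0, 0, 0, 0, 0], [0, 0, 0, 0, 0]]]' | python3 inch.py| egrep 'tool_pos|force: \['; for i in 1 2 3; do echo '[[[0, 0, 0, 0.002, 0], [0, 0, 0, 0, 0]]]' | python3 inch.py| egrep 'tool_pos|force: \['; done
```

```text
t: 36.65
tool_pos: [0.462, -0.0067, 0.0608]
opening: 0.0004
tool_pos: [0.4622, -0.0071, 0.0363]
force: [-0.5, -0.5, 0.8]
tool_pos: [0.4625, -0.0072, 0.0344]
force: [-1.1, 0.2, 0.4]
tool_pos: [0.4621, -0.0072, 0.032]
force: [0.1, 0.2, -0.6]
tool_pos: [0.462, -0.0072, 0.0298]
force: [-0.1, -0.2, 0.2]
```

```bash
for i in 1 2 3 4 5 6 7; do echo '[[[0, 0, 0, 0.0015, 0], [0, 0, 0, 0, 0]]]' | python3 inch.py| egrep 'tool_pos|force: \['; done
```

```text
tool_pos: [0.462, -0.0072, 0.0283]
force: [-0.2, -0.0, -0.5]
tool_pos: [0.462, -0.0072, 0.0268]
force: [-0.6, 0.8, 0.4]
tool_pos: [0.462, -0.0072, 0.0253]
force: [-0.3, -0.2, 0.4]
tool_pos: [0.462, -0.0072, 0.0238]
force: [-0.2, 0.3, 0.7]
tool_pos: [0.462, -0.0072, 0.0223]
force: [-0.5, -1.6, 0.1]
tool_pos: [0.4623, -0.0072, 0.0219]
force: [-5.5, 1.0, 10.0]
tool_pos: [0.4624, -0.0072, 0.0216]
force: [-12.3, 1.2, 25.6]
```

```bash
echo '[[[0, 0, 0, 0.0012, 0], [0, 0, 0, 0, 0], [0, 0, 0, -0.01, 0], [0, 0, 0, -0.03, 0], [0, 0, 0, -0.05, 0], [0, 0, 0, -0.05, 0], [0, -0.045, 0, 0, 0], [0, -0.045, 0, 0, 0], [0, -0.045, 0, 0, 0], [0, -0.045, 0, 0, 0], [0, -0.045, 0, 0, 0], [0, -0.045, 0, 0, 0], [0, -0.045, 0, 0, 0], [0, -0.045, 0, 0, 0], [0, 0, 0, 0, 0], [0, 0, 0, 0, 0]]]' | python3 inch.py
python3 - <<'E'
from meas import *
ct=np.array([.5221,.02168]);yd=np.array([-.26979,-.96292]);xd=np.array([-.96292,.26979])
tr=lambda P:np.c_[(P[:,:2]-ct)@xd,(P[:,:2]-ct)@yd]*1e3
c=cam("top"); b=(180,152,107,100); u=up(c,b).astype(int); k=big(u[...,0]<u[...,1]-8); P=ray(c,px(k,b),.0185); ce,d,sz=rect(P); print("green",tr(ce[None]),sz,"angle to x",d@yd)
# beam and slot: profile across x at several y
for Y in(-95,-70,-45):
    r=np.arange(-50,-5,1.5); uv=proj(c,np.array([np.r_[ct+(i*xd+Y*yd)/1000,.021] for i in r])).astype(np.float32)[None]; p=cv2.remap(c["image"],uv[...,0],uv[...,1],cv2.INTER_CUBIC)[0]; print(Y,[(float(a),int(q[0]),int(q[2])) for a,q in zip(r,p)])
for X in(-28.3,-66):
    r=np.r_[np.arange(-116,-98,1.5),np.arange(100,120,1.5)]; uv=proj(c,np.array([np.r_[ct+(X*xd+i*yd)/1000,.021] for i in r])).astype(np.float32)[None]; p=cv2.remap(c["image"],uv[...,0],uv[...,1],cv2.INTER_CUBIC)[0]; print("X",X,[(float(a),int(q[0]),int(q[2])) for a,q in zip(r,p)])
s=read_state(); print(s["tool_pos"],s["t"])
E
```

```text
t: 40.65
tool_pos: [0.3645, -0.3545, 0.158]
orientation: [-2.505, -1.895, -0.0]
force: [0.1, 0.8, -0.1]
opening: 0.0004
gripper_force: 0.0
green [[49.21959101 43.63971056]] (60.66697311401367, 14.80587387084961) angle to x 0.0011115079577362354
-95 [(-50.0, 58, 51), (-48.5, 58, 51), (-47.0, 58, 50), (-45.5, 59, 50), (-44.0, 62, 49), (-42.5, 73, 48), (-41.0, 98, 51), (-39.5, 133, 61), (-38.0, 161, 76), (-36.5, 178, 99), (-35.0, 183, 125), (-33.5, 179, 142), (-32.0, 174, 150), (-30.5, 166, 150), (-29.0, 157, 143), (-27.5, 151, 136), (-26.0, 151, 135), (-24.5, 155, 139), (-23.0, 157, 142), (-21.5, 156, 134), (-20.0, 152, 112), (-18.5, 148, 92), (-17.0, 134, 75), (-15.5, 106, 58), (-14.0, 82, 51), (-12.5, 69, 50), (-11.0, 61, 51), (-9.5, 57, 51), (-8.0, 58, 51), (-6.5, 59, 51)]
-70 [(-50.0, 58, 50), (-48.5, 58, 50), (-47.0, 59, 51), (-45.5, 57, 50), (-44.0, 56, 47), (-42.5, 63, 45), (-41.0, 87, 47), (-39.5, 117, 52), (-38.0, 145, 61), (-36.5, 158, 75), (-35.0, 152, 91), (-33.5, 147, 109), (-32.0, 151, 130), (-30.5, 158, 140), (-29.0, 161, 143), (-27.5, 163, 145), (-26.0, 165, 148), (-24.
[... 1067 characters left out ...]
, 170), (106.0, 190, 169), (107.5, 187, 159), (109.0, 170, 133), (110.5, 143, 102), (112.0, 114, 77), (113.5, 85, 58), (115.0, 70, 52), (116.5, 62, 50), (118.0, 56, 48), (119.5, 56, 49)]
X -66 [(-116.0, 60, 53), (-114.5, 59, 52), (-113.0, 59, 52), (-111.5, 59, 52), (-110.0, 59, 52), (-108.5, 59, 52), (-107.0, 60, 52), (-105.5, 60, 52), (-104.0, 60, 51), (-102.5, 59, 51), (-101.0, 59, 52), (-99.5, 59, 53), (100.0, 192, 103), (101.5, 201, 92), (103.0, 207, 85), (104.5, 209, 78), (106.0, 211, 74), (107.5, 213, 75), (109.0, 202, 73), (110.5, 178, 67), (112.0, 144, 60), (113.5, 110, 54), (115.0, 84, 51), (116.5, 69, 50), (118.0, 60, 50), (119.5, 59, 51)]
[ 0.3649422  -0.35358014  0.15804186] 40.7
```

The top view confirms both. The key handle is at tray (49,44) mm with 0.001 rad of error, and the caliper is centred in its slot. Both pressed to hard stops 1 mm apart, as they should be when home. Handing in.

```bash
python3 -c "
from plant import robot, vision, job, read_state
print(job.close_job())"
```

```text
the job is handed in; nothing more can be done
None
```

The caliper and the chuck key are both pressed fully home in their own cutouts and released, nothing else on the bench was touched, and I handed the job in after about 41 of the 62 s; no verdict came back.

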